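# Close the oil tin and hold out the finishing tray

## Task

The lid of the oil tin on the wooden finishing tray is only half on: press it fully home while the tray still stands on the bench. Then lift the tray by its handle, carry it so that the freshly oiled ball stays in its well and the tin in its own, and hold it out level and still, centred over the green cutting mat with its underside about 12 cm above the bench, so that I can take the ball; finish while still holding it there. Do not touch the ball (the oil is wet) or the glued panel and mat below, and leave the other things on the bench where they are.

Things in the scene. Friction and masses are not known exactly. Their poses are not given: they have to be found in the camera images.
- tray_grip (a point): Centre of the tray's handle: a flat-sided wooden rail 18 mm thick (tray x) and 26 mm tall, running along the tray's y axis over its middle, between two uprights with inner faces 116 mm apart and tops 126 mm above the tray's underside. This point is 117 mm above the tray's underside. Axes are the tray's: x across the rail towards the tin, y along the rail, z up.
- tray: The loose wooden finishing tray, standing on the bench: a board 220 mm (x) by 164 mm (y), 14 mm thick, with the raised handle rail over its middle. Origin: centre of its underside; axes as for tray_grip. Loaded it weighs about 0.55 kg and balances about 10 mm from under the handle, towards the tin.
- ball_well (a point): In the tray: where the centre of the ball is when it rests in the middle of its well (29 mm above the underside, 62 mm from the rail towards the tray's -x). The well is a round recess 46 mm across and 5 mm deep.
- tin_well (a point): In the tray: the centre of the floor of the tin's round recess, 65 mm across and 5 mm deep (9 mm above the underside, 62 mm from the rail towards the tray's +x).
- ball_center (a point): Centre of the dark wooden ball, 40 mm in diameter, about 26 g, wet with oil, lying loose in its well and free to roll over the well's rim if the tray is tipped more than about 40 degrees or jerked.
- tin: Round metal oil tin with a green band, 62 mm in diameter, standing loose in its recess in the tray, lid upward; about 0.1 kg with the lid. The origin is the centre of its underside.
- lid_top (a point): Centre of the top face of the tin's brass-coloured slip lid, 66 mm in diameter. When home it is 64 mm above the underside of the tray; at the start up to 8 mm higher.
- tin_lid (a joint): How far the lid has been pushed down onto the tin, in m: 0 is perched 8 mm too high, 0.008 is fully home. It slides straight down under a push of about 8 N, stays where it is left and stops firmly.
- mat: Green cutting mat fixed to the bench, 220 mm (x) by 300 mm (y), 3 mm thick, with a glued-up wooden panel 90 by 140 mm in its middle that rises to 23 mm above the bench. The origin is the centre of the mat's underside, on the bench.
- wax_jar: Bystander: amber jar, 54 mm in diameter, 75 mm tall; origin at the centre of its underside.
- sanding_block: Bystander: cork sanding block, 100 x 55 x 28 mm; origin at the centre of its underside.
- gift_box: Bystander: small closed wooden box with a rounded tan lid, 75 x 112 mm, 93 mm tall; origin at the centre of its underside.
- brush_mug: Bystander: blue mug 85 mm tall with brushes that rise to 160 mm; origin at the centre of its underside.
- mallet: Bystander: mallet lying down, 200 mm long, head 56 mm in diameter; origin below the handle, on the bench.
- screwdriver: Bystander: red-handled screwdriver lying on the bench, 160 mm long.
- glue_bottle: Bystander: white glue bottle, 52 mm in diameter, 130 mm tall; origin at the centre of its underside.
There are look-alikes about, which are no part of the job. Of the things that look like the tin, the middle-sized one is meant.

How it is judged:
By the outcome, as a careful person would: the job done as asked, in the order asked, and still so for the second after the job is handed in, while the arm keeps its last pose, push and grip.
It also fails if it takes over 61 s, if anything falls off the work surface, if the arm or the gripper's body presses on something with over 40 N, if the wrist force passes 120 N, or if a joint passes its speed limit or range.

## Robot

A 7-joint arm with a two-finger parallel gripper is mounted at the origin on the work surface. World frame = base frame: x ahead of the robot, y to its left, z up, the work surface at z = 0. Lengths are in m, angles in degrees, forces in N, time in s.
With the tool pointing down it reaches from about 0.425 to 0.875 m from the base axis. Payload 4.7 kg.
Tool frame: the origin (TCP) lies between the finger pads; the fingertips stand 22 mm ahead of it and the grasp point (between the pads) lies 3 mm ahead of it; z points along the fingers, x is the direction in which the jaws open and shut, and the axes are right-handed (so a half turn about z gives the same grasp; the last joint's range is limited). The gripper opens to 87 mm and grips with 3 to 60 N. Pads are 19 mm wide; open, the fingers measure 117 mm over their backs; the gripper's body (75 mm by 190 mm) begins 51 mm behind the grasp point.
Start: joints at [0.808, 18.392, -4.016, 83.108, 1.295, 78.541, -3.26], TCP at [0.65, -0, 0.245] pointing down, gripper open.
Joint ranges: [-163.93, 163.93], [-17.29, 119.83], [-79.2, 71.16], [3.27, 140.29], [-89.18, 269.18], [5.43, 117.66], [-154.24, 154.24]. Speed limits (degrees/s): [147.25, 147.25, 180, 180, 180, 180, 180].

## Interface

Orientations are given as a 3x3 rotation matrix whose columns are the frame's x, y, z axes.
In Python, from workcell import telemetry, read_camera, manip, finder gives the robot as it stands. The module is installed in compiled form; this text tells all that it offers.
- The arm moves only by the tool send_rows, never from a script. Its argument "moves" is a list of rows, each a list of 5 numbers: the opening in per cent of the stroke, from 0 (shut) to 100 (fully open), then the shift along the tool's x, y, z in m, then the turn about the tool's z in rad. A call has 1 to 12 rows; each row is the pose to reach, as a shift and turn from the pose commanded when the call began, along the tool's axes at that moment; what a row does not reach only later rows make up. A row lasts 1/12 s, in which the tool goes at most 41.7 mm and 7.16 degrees, less where a joint would pass 70% of its speed; a pose out of reach is approached as far as the arm can. A call with a gripper value outside its range is refused whole. The fingers move at their own pace and stop on an object; "newtons" is the grip in N (left out, the last holds). Time passes only in rows, so rows that repeat a pose let the fingers close. It gives the time, the measured TCP pose, the force and the opening at its end, in the units of the state.
- telemetry.get_obs(): the state, without advancing time (a new reading comes with each control period).
- read_camera(name): name is "scene" or "side" or "wrist"; returns a dict with "pixels" (400x640x3 uint8, red, green, blue), "fovy" (degrees; the focal length in pixels is half the picture's height over the tangent of half this angle, whatever the lens; pixels are square), "cx", "cy" (the principal point, pixels), "xyz" and "rotation" of the camera in the world. Camera axes: x right, y down, z forward; pixel columns grow to the right and rows downward; lengths in m; the calibration is good to about 2 mm. The wrist camera is an equidistant fisheye: a pixel r from the principal point sees the ray r / f radians off the axis. A picture is of the moment at which its call begins. There is no depth.
- manip.job_done(): hands the job in, once; it reports no verdict.
Trained networks look in the newest picture that a camera, given by its name, has taken for a name from the list of things; names that differ only in an ending like _2 or _b are one class to them, and where a whole thing is asked for, a point or a joint stands for the part that bears it (a point fixed in the world has none). Each returns a list of dicts, best first, with "score" (0 to 1); they miss things now and then, are a little off and sometimes report something else, mostly with a low value. They report only what shows in the picture. A call takes as long as a camera call. They do not tell look-alikes from the thing itself.
- finder.find_in(camera, name): "at" ([x, y, z] in m, in the coordinates of the camera as it stood for that picture, good to about 4 mm: the middle of the surface that is visible of it).
- finder.cut_out(camera, name): "mask" (400x640 bool, what is visible of it).
- finder.place_of(camera, name): "at" ([x, y, z] in m, in the coordinates of the camera as it stood for that picture, good to about 4 mm: a listed point, or the origin of a listed thing).
The state is a dict: "time_s": time; "q": joint angles; "joint_velocities": joint speeds; "joint_torque": joint torques, N m; "tool_pos": TCP position; "tcp_rot": TCP orientation; "contact_force": force on the tool from outside, world axes, zero at the start; "ft_torque": the same for the moment, N m; "opening": opening from 0.0 (shut) to 1.0 (fully open).
Only numpy, scipy, OpenCV 4.12 (cv2) and the standard library are available. Lean on these libraries where they do the work, as an engineer would, in place of code of your own. Each camera call takes 0.05 s, during which the arm holds its last target.

## Working session

There is one attempt and no reset: what is moved stays moved. The work goes in short steps, Python scripts to look and compute and a tool call to move; the robot and the scene stay as the last step left them, time stands still between calls to the robot, and variables do not carry over. Pictures are saved under pics/ and viewed, and the job is handed in when it is done.

Besides the shell and the picture viewer there is one more tool, called after ">>>" as name(argument=value, ...) on one line, values as JSON. send_rows: Moves the arm, as the interface text tells. Its arguments: {"type":"object","properties":{"moves":{"type":"array"},"newtons":{"type":"number"}},"required":["moves"]}

```bash
mkdir -p pics; cat > h.py <<'E'
import numpy as np, cv2
from workcell import telemetry, read_camera, manip, finder
def w(c,p): return np.array(c['rotation'])@np.array(p)+np.array(c['xyz'])
def proj(c,P):
    p=np.array(c['rotation']).T@(np.array(P)-np.array(c['xyz']))
    f=200/np.tan(np.radians(c['fovy'])/2)
    return [c['cx']+f*p[0]/p[2],c['cy']+f*p[1]/p[2]]
def save(c,n): cv2.imwrite('pics/'+n,c['pixels'][:,:,::-1])
E
python3 - <<'E'
from h import *
for n in ['scene','side']:
    c=read_camera(n); save(c,n+'0.png'); print(n,c['fovy'],c['cx'],c['cy'],np.round(c['xyz'],3),np.round(c['rotation'],3).tolist())
    for t in ['tray','tray_grip','ball_center','ball_well','tin_well','tin','lid_top','mat']:
        print(t,[(np.round(w(c,d['at']),3).tolist(),round(d['score'],2), np.round(proj(c,w(c,d['at']))).tolist()) for d in finder.place_of(n,t)])
s=telemetry.get_obs();print(s['time_s'],s['tool_pos'],s['tcp_rot'],s['contact_force'],s['opening'])
E
```

```text
scene 55.38474514658282 318.32435977029985 201.9929627417135 [ 1.04  -0.846  0.757] [[0.851, 0.312, -0.422], [0.524, -0.477, 0.705], [0.019, -0.822, -0.57]]
tray [([0.476, -0.234, -0.0], 0.72, [258.0, 255.0])]
tray_grip [([0.477, -0.24, 0.115], 0.64, [254.0, 225.0])]
ball_center [([0.491, -0.178, 0.027], 0.6, [274.0, 239.0])]
ball_well [([0.492, -0.18, 0.028], 0.74, [274.0, 240.0])]
tin_well [([0.461, -0.3, 0.008], 0.84, [239.0, 265.0]), ([0.768, 0.093, -0.002], 0.65, [396.0, 231.0])]
tin [([0.462, -0.3, 0.008], 0.89, [239.0, 265.0]), ([0.313, -0.329, 0.0], 0.72, [193.0, 253.0]), ([0.502, 0.28, -0.0], 0.67, [349.0, 180.0]), ([0.393, -0.458, 0.001], 0.64, [177.0, 293.0]), ([0.777, -0.107, -0.001], 0.36, [372.0, 269.0])]
lid_top [([0.395, -0.461, 0.086], 0.8, [170.0, 270.0]), ([0.459, -0.297, 0.068], 0.61, [237.0, 248.0]), ([0.32, -0.325, 0.041], 0.59, [193.0, 243.0])]
mat [([0.502, 0.278, -0.001], 0.81, [349.0, 181.0]), ([0.563, -0.502, -0.009], 0.58, [214.0, 339.0]), ([0.386, -0.009, -0.002], 0.31, [279.0, 208.0])]
side 42.994528343402195 316.30507318962697 191.5795477731267 [0.494 1
[... 333 characters left out ...]
, -0.297, 0.01], 0.56, [351.0, 156.0])]
tin [([0.399, -0.452, 0.002], 0.92, [368.0, 135.0]), ([0.309, -0.331, 0.001], 0.8, [396.0, 153.0]), ([0.459, -0.3, 0.009], 0.75, [351.0, 156.0])]
lid_top [([0.393, -0.459, 0.087], 0.95, [370.0, 112.0]), ([0.314, -0.327, 0.043], 0.67, [395.0, 143.0]), ([0.461, -0.296, 0.073], 0.58, [351.0, 139.0]), ([0.771, 0.096, 0.003], 0.31, [235.0, 234.0])]
mat [([0.501, 0.281, -0.0], 0.81, [334.0, 289.0])]
0.9 [ 6.50015333e-01 -7.37365075e-06  2.44591622e-01] [[ 9.99999996e-01  3.32842101e-05  7.71641439e-05]
 [ 3.32868206e-05 -9.99999999e-01 -3.38294614e-05]
 [ 7.71630179e-05  3.38320299e-05 -9.99999996e-01]] [ 0.24322941 -0.46285697  0.80594181] 0.998367188488342
```

View pics/scene0.png

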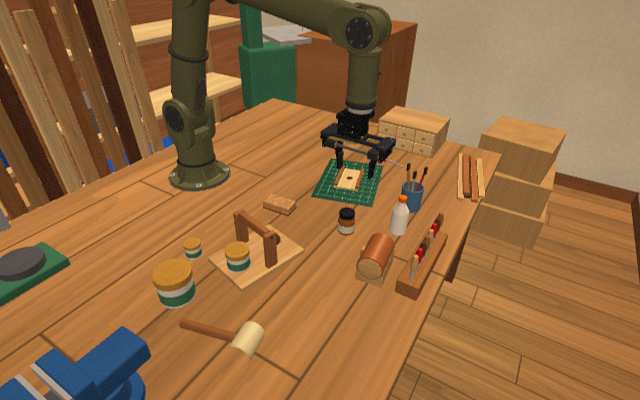

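View pics/side0.png

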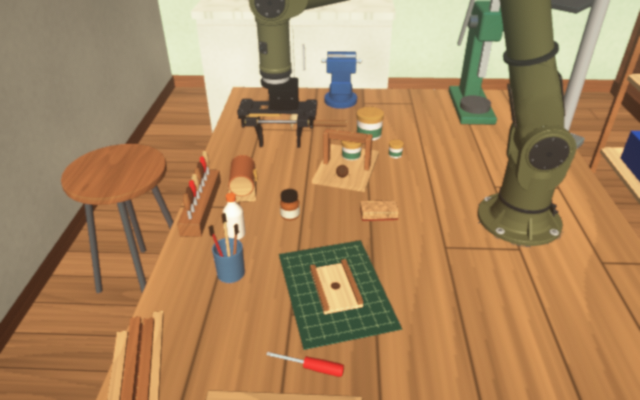

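```bash
python3 - <<'E'
import cv2
a=cv2.imread('pics/scene0.png')[205:325,140:320]
cv2.imwrite('pics/crop0.png',cv2.resize(a,None,fx=4.4,fy=4.4,interpolation=3))
E
```

```text
(no output)
```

View pics/crop0.png

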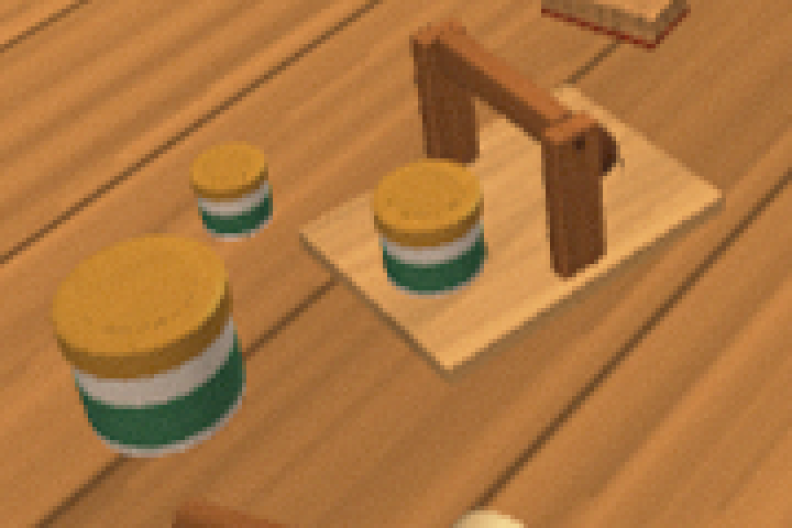

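The tin look-alikes in the scene view are a large one at (172,283), a small one at (193,247) and the one on the tray at (237,257). The tray one is the middle-sized one and stands in the tray's recess; the crop confirms it. Next I'll get the bystanders and the mat pose.

```bash
python3 - <<'E'
from h import *
cs={n:read_camera(n) for n in ['scene','side']}
for n,c in cs.items():
    for t in ['wax_jar','sanding_block','gift_box','brush_mug','mallet','glue_bottle']:
        print(n,t,[(np.round(w(c,d['at']),3).tolist(),round(d['score'],2)) for d in finder.place_of(n,t)][:2])
c=cs['side']; m=finder.cut_out('side','mat')[0]['mask'].astype(np.uint8)
q=cv2.boxPoints(cv2.minAreaRect(np.argwhere(m)[:,::-1].astype(np.float32)))
h=cv2.convexHull(np.argwhere(m)[:,::-1].astype(np.int32))
ap=cv2.approxPolyDP(h,12,True)[:,0]
f=200/np.tan(np.radians(c['fovy'])/2);P=[]
for u,v in ap:
    r=np.array(c['rotation'])@[(u-c['cx'])/f,(v-c['cy'])/f,1]; o=np.array(c['xyz']); p=o+r*(.003-o[2])/r[2]; P.append(p); print([u,v],p.round(3))
P=np.array(P); print('mean',P.mean(0))
E
```

```text
scene wax_jar [([0.631, 0.006, 0.0], 0.77)]
scene sanding_block [([0.384, -0.006, -0.002], 0.58), ([0.77, 0.097, 0.0], 0.55)]
scene gift_box [([0.779, -0.105, -0.001], 0.81)]
scene brush_mug [([0.754, 0.236, 0.003], 0.91), ([0.475, -0.237, 0.002], 0.16)]
scene mallet [([0.562, -0.502, -0.007], 0.77), ([0.489, -0.179, 0.027], 0.38)]
scene glue_bottle [([0.771, 0.095, -0.001], 0.68)]
side wax_jar [([0.633, 0.006, 0.004], 0.83), ([0.461, -0.295, 0.011], 0.48)]
side sanding_block [([0.383, -0.005, -0.002], 0.61), ([0.484, -0.174, 0.028], 0.55)]
side gift_box [([0.781, -0.105, 0.005], 0.57), ([0.754, 0.235, -0.001], 0.27)]
side brush_mug [([0.755, 0.237, -0.004], 0.82)]
side mallet [([0.564, -0.5, -0.003], 0.65)]
side glue_bottle [([0.458, -0.3, 0.01], 0.69), ([0.772, 0.095, 0.003], 0.59)]
[np.int32(402), np.int32(328)] [0.352 0.393 0.003]
[np.int32(304), np.int32(349)] [0.561 0.456 0.003]
[np.int32(279), np.int32(255)] [0.644 0.174 0.003]
[np.int32(360), np.int32(241)] [0.437 0.113 0.003]
mean [0.49829268 0.28380574 0.003     ]
```

>>> send_rows(moves=[[0,-0.016,0.025,0,0.03],[0,-0.032,0.05,0,0.06],[0,-0.048,0.075,0,0.09],[0,-0.064,0.1,0,0.12],[0,-0.08,0.125,0,0.15],[0,-0.096,0.15,0,0.18],[0,-0.112,0.175,0,0.21],[0,-0.128,0.2,0,0.24],[0,-0.144,0.225,0,0.245],[0,-0.16,0.245,0,0.245],[0,-0.16,0.245,0,0.245],[0,-0.16,0.245,0,0.245]])

```text
time_s: 2.65
tool_pos: [0.4891, -0.2467, 0.2449]
tcp_rot: [[0.969, -0.246, 0.001], [-0.246, -0.969, -0.0], [0.001, 0.0, -1.0]]
contact_force: [0.7, 0.3, -0.0]
opening: 0.174
```

```bash
python3 - <<'E'
from h import *
c=read_camera('wrist'); save(c,'wrist1.png'); print(c['fovy'],c['cx'],c['cy'],np.round(c['xyz'],3),np.round(c['rotation'],3).tolist())
for t in ['tray','tray_grip','ball_center','ball_well','tin_well','tin','lid_top']:
    print(t,[(np.round(w(c,d['at']),4).tolist(),round(d['score'],2)) for d in finder.place_of('wrist',t)])
for n in ['scene','side']:
    c=read_camera(n)
    for t in ['tray_grip','ball_well','tin','lid_top']:
        print(n,t,[(np.round(w(c,d['at']),4).tolist(),round(d['score'],2)) for d in finder.place_of(n,t)])
E
```

```text
65.70646984690485 320.98424120449556 204.49828418475226 [ 0.505 -0.182  0.385] [[0.969, -0.239, -0.06], [-0.246, -0.939, -0.239], [0.001, 0.246, -0.969]]
tray [([0.4754, -0.2382, -0.0008], 0.75)]
tray_grip [([0.4751, -0.2406, 0.118], 0.56)]
ball_center [([0.4886, -0.1774, 0.0279], 0.96), ([0.7841, -0.1076, -0.0032], 0.56)]
ball_well [([0.4877, -0.1749, 0.0247], 0.75)]
tin_well [([0.4911, -0.1777, 0.0284], 0.16)]
tin [([0.4584, -0.2932, 0.0085], 0.8)]
lid_top [([0.4581, -0.3006, 0.0704], 0.74)]
scene tray_grip [([0.4786, -0.2407, 0.1155], 0.96)]
scene ball_well [([0.4618, -0.2976, 0.0058], 0.6)]
scene tin [([0.4629, -0.3013, 0.0085], 0.96), ([0.3127, -0.3252, 0.0013], 0.87), ([0.3947, -0.4569, -0.0001], 0.59)]
scene lid_top [([0.3943, -0.4607, 0.0844], 0.9), ([0.4601, -0.2967, 0.0699], 0.84), ([0.6301, 0.0058, -0.0018], 0.63), ([0.3205, -0.3296, 0.0415], 0.62)]
side tray_grip [([0.4744, -0.2392, 0.1145], 0.96)]
side ball_well [([0.4882, -0.1782, 0.0305], 0.8)]
side tin [([0.3966, -0.4574, -0.0004], 0.76), ([0.3097, -0.3314, 0.0022], 0.55)]
side lid_top [([0.3957, -0.4568, 0.088], 0.87), ([0.4558, -0.2958, 0.0692], 0.65), ([0.3143, -0.3243, 0.0466], 0.56)]
```

View pics/wrist1.png

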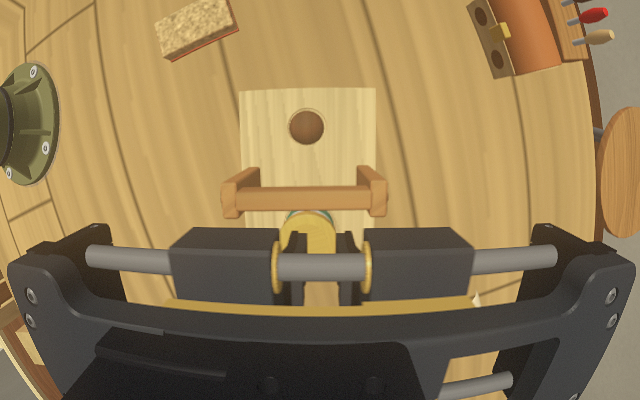

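The wrist view shows the ball at (306,127) in its well, the rail at (303,198) parallel to the tool x, and the tin's lid at (308,230). The jaws now lie along the rail, so the gripper body will pass beside it. Next I move over the lid and come down to just above it.

>>> send_rows(moves=[[0,-0.005,0.02,0,0],[0,-0.01,0.04,0,0],[0,-0.016,0.0585,0,0],[0,-0.016,0.0585,0.02,0],[0,-0.016,0.0585,0.045,0],[0,-0.016,0.0585,0.07,0],[0,-0.016,0.0585,0.095,0],[0,-0.016,0.0585,0.115,0],[0,-0.016,0.0585,0.13,0],[0,-0.016,0.0585,0.138,0],[0,-0.016,0.0585,0.138,0],[0,-0.016,0.0585,0.138,0]])

```text
time_s: 4.55
tool_pos: [0.4605, -0.298, 0.1069]
tcp_rot: [[0.97, -0.243, 0.0], [-0.243, -0.97, -0.0], [0.0, 0.0, -1.0]]
contact_force: [0.9, 0.3, 0.7]
opening: 0.002
```

```bash
python3 - <<'E'
from h import *
for n in ['scene','wrist','side']:
    c=read_camera(n); save(c,n+'2.png')
    if n!='side': print(n,[(np.round(w(c,d['at']),4).tolist(),round(d['score'],2)) for d in finder.place_of(n,'lid_top')])
s=telemetry.get_obs();print(s['time_s'],s['tool_pos'],s['contact_force'],s['opening'])
a=cv2.imread('pics/scene2.png')[150:300,150:350]; b=cv2.imread('pics/wrist2.png')[:,120:520]
cv2.imwrite('pics/c2.png',np.vstack([cv2.resize(a,(400,300),interpolation=3),cv2.resize(b,(400,400))[100:]]))
E
```

```text
scene [([0.4587, -0.295, 0.0676], 0.79), ([0.3955, -0.462, 0.0869], 0.72), ([0.3199, -0.3256, 0.0436], 0.57), ([0.461, -0.2998, 0.0049], 0.36)]
wrist [([0.4546, -0.3, 0.0692], 0.66)]
4.8 [ 0.46102596 -0.29827006  0.10775998] [ 0.29457765 -0.7638596   0.18679835] 0.0007406293720679515
```

View pics/c2.png

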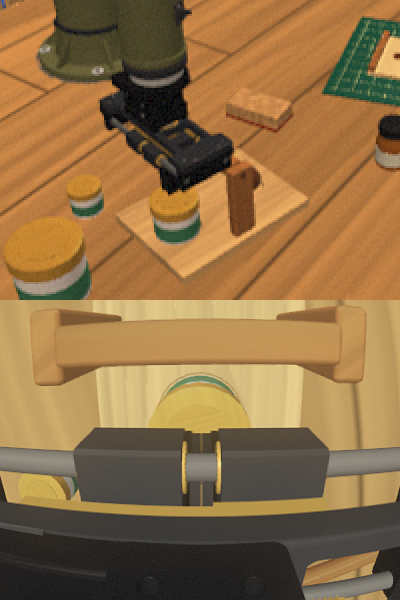

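The shut fingers are centred over the lid and the body clears the rail. I press down slowly.

>>> send_rows(moves=[[0,0,0,0.005,0],[0,0,0,0.01,0],[0,0,0,0.013,0],[0,0,0,0.015,0],[0,0,0,0.017,0],[0,0,0,0.018,0],[0,0,0,0.019,0],[0,0,0,0.019,0]])

```text
time_s: 5.47
tool_pos: [0.46, -0.2977, 0.0881]
tcp_rot: [[0.97, -0.243, -0.001], [-0.243, -0.97, 0.001], [-0.001, -0.0, -1.0]]
contact_force: [-2.7, 1.7, 6.8]
opening: 0.005
```

>>> send_rows(moves=[[0,0,0,0.001,0],[0,0,0,0.002,0],[0,0,0,0.003,0],[0,0,0,0.003,0]])

```text
time_s: 5.8
tool_pos: [0.46, -0.2977, 0.0854]
tcp_rot: [[0.97, -0.243, -0.001], [-0.243, -0.97, 0.001], [-0.001, -0.001, -1.0]]
contact_force: [-3.0, 1.5, 8.4]
opening: 0.003
```

>>> send_rows(moves=[[0,0,0,0.001,0],[0,0,0,0.002,0],[0,0,0,0.002,0]])

```text
time_s: 6.05
tool_pos: [0.46, -0.2977, 0.0853]
tcp_rot: [[0.97, -0.243, -0.001], [-0.243, -0.97, 0.001], [-0.001, -0.001, -1.0]]
contact_force: [-7.1, 4.2, 20.0]
opening: 0.006
```

The force jumped to 20 N with no further travel, with the tip at about 63 mm, so the lid is home. I go up.

>>> send_rows(moves=[[0,0,0,-0.004,0],[0,0,0,-0.012,0],[0,0,0,-0.03,0],[0,0,0,-0.06,0],[0,0,0,-0.09,0],[0,0,0,-0.12,0],[0,0,0,-0.15,0],[0,0,0,-0.172,0],[0,0,0,-0.172,0],[0,0,0,-0.172,0]])

```text
time_s: 6.88
tool_pos: [0.461, -0.2983, 0.2561]
tcp_rot: [[0.97, -0.243, 0.003], [-0.243, -0.97, -0.002], [0.003, 0.001, -1.0]]
contact_force: [0.3, 0.4, -0.7]
opening: 0.009
```

```bash
python3 - <<'E'
from h import *
for n in ['scene','side','wrist']:
    c=read_camera(n); save(c,n+'3.png')
    for t in ['tray_grip','tin','lid_top','ball_center']: print(n,t,[(np.round(w(c,d['at']),4).tolist(),round(d['score'],2)) for d in finder.place_of(n,t)])
a=cv2.imread('pics/scene3.png')[205:325,140:320]
cv2.imwrite('pics/crop3.png',cv2.resize(a,None,fx=4.4,fy=4.4,interpolation=3))
s=telemetry.get_obs();print(s['time_s'],s['tool_pos'],s['contact_force'],s['q'])
E
```

```text
scene tray_grip [([0.4751, -0.2405, 0.1139], 0.61)]
scene tin [([0.3149, -0.3275, 0.0019], 0.87), ([0.3943, -0.4578, 0.0006], 0.7), ([0.4629, -0.298, 0.0076], 0.58), ([0.6314, 0.0069, -0.0002], 0.49), ([0.4722, -0.2371, -0.001], 0.27)]
scene lid_top [([0.3954, -0.4615, 0.0881], 0.95), ([0.3223, -0.3278, 0.0419], 0.73), ([0.4593, -0.3016, 0.0625], 0.72)]
scene ball_center [([0.4888, -0.1803, 0.0248], 0.46)]
side tray_grip [([0.4752, -0.2402, 0.1145], 0.86)]
side tin [([0.4579, -0.3022, 0.0089], 0.81), ([0.3987, -0.4607, -0.0011], 0.78), ([0.3093, -0.3301, 0.0023], 0.69)]
side lid_top [([0.3939, -0.4548, 0.0885], 0.57), ([0.7683, 0.0956, 0.0007], 0.43), ([0.3129, -0.3284, 0.0477], 0.4)]
side ball_center []
wrist tray_grip [([0.4759, -0.2391, 0.118], 0.84)]
wrist tin [([0.317, -0.3302, 0.0003], 0.91), ([0.4561, -0.2981, 0.0073], 0.6)]
wrist lid_top [([0.4566, -0.3017, 0.0624], 0.73), ([0.3128, -0.328, 0.0483], 0.65)]
wrist ball_center [([0.4885, -0.1764, 0.0261], 0.77)]
7.6333 [ 0.46030605 -0.29792977  0.25458221] [-0.47863954  0.51845982  0.44704999] [20.96776588  5.59686041  9.853448   97.32119139 -0.98108744 77.1584434
 16.95395769]
```

View pics/crop3.png

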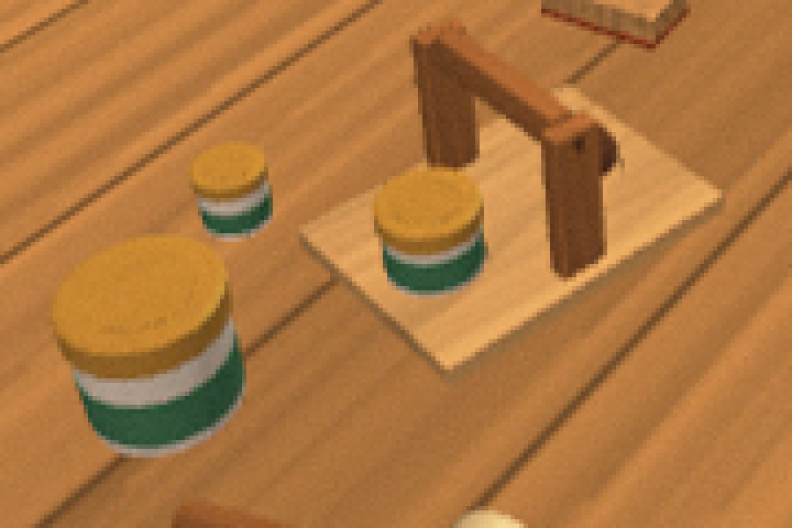

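View pics/wrist3.png

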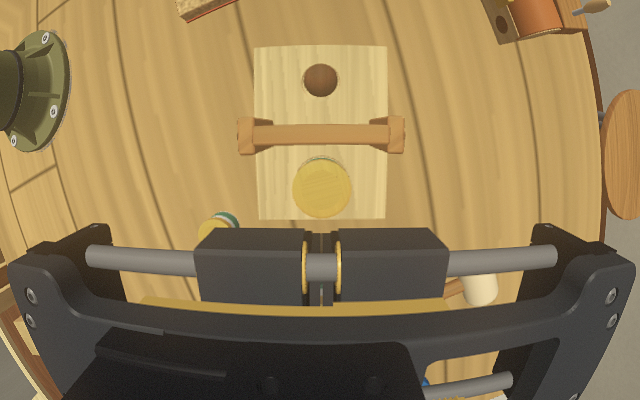

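The lid crop (≈(430,205)) now sits lower with only a thin grey band left, and all estimates read about 62–64 mm, so the lid is home. In the wrist view the ball is at (320,80) in its well. Now I move over the rail, turning the jaws across it.

>>> send_rows(moves=[[60,0,-0.005,0,-0.12],[60,0,-0.011,0,-0.24],[60,0,-0.017,0,-0.36],[60,0,-0.023,0,-0.48],[60,0,-0.029,0,-0.6],[60,0,-0.035,0,-0.72],[60,0,-0.041,0,-0.84],[60,0,-0.047,0,-0.96],[60,0,-0.053,0,-1.08],[60,0,-0.0604,0,-1.2],[60,0,-0.0604,0,-1.32],[60,0,-0.0604,0,-1.44]])

```text
time_s: 8.63
tool_pos: [0.4752, -0.2387, 0.2547]
tcp_rot: [[0.36, 0.933, 0.0], [0.933, -0.36, 0.0], [0.0, 0.0, -1.0]]
contact_force: [-0.2, -0.1, -0.7]
opening: 0.597
```

>>> send_rows(moves=[[60,0,0,0.005,-0.1],[60,0,0,0.015,-0.139],[60,0,0,0.035,-0.139],[60,0,0,0.05,-0.139],[60,0,0,0.06,-0.139],[60,0,0,0.06,-0.139],[60,0,0,0.06,-0.139]])

```text
time_s: 9.22
tool_pos: [0.4749, -0.2393, 0.1945]
tcp_rot: [[0.235, 0.972, -0.001], [0.972, -0.235, 0.0], [0.0, -0.001, -1.0]]
contact_force: [-0.4, -0.7, 0.0]
opening: 0.6
```

```bash
python3 - <<'E'
from h import *
s=telemetry.get_obs();print(s['time_s'],s['tool_pos'],s['tcp_rot'],s['contact_force'],s['q'],s['opening'])
for n in ['scene','wrist']:
    c=read_camera(n); save(c,n+'4.png')
    for t in ['tray_grip','ball_center']: print(n,t,[(np.round(w(c,d['at']),4).tolist(),round(d['score'],2)) for d in finder.place_of(n,t)])
E
```

```text
9.2167 [ 0.47486689 -0.23926048  0.19451278] [[ 2.34545083e-01  9.72105108e-01 -5.12180467e-04]
 [ 9.72105242e-01 -2.34545025e-01  1.71121223e-04]
 [ 4.62184344e-05 -5.38028959e-04 -9.99999854e-01]] [-0.4362197  -0.74420544  0.00259973] [ 20.5783507    5.85236389   3.5170061  103.94946756  -0.37760392
  70.24030342 100.64011607] 0.6000295397964585
scene tray_grip [([0.4763, -0.2396, 0.1153], 0.63)]
scene ball_center [([0.4901, -0.1801, 0.0287], 0.51)]
wrist tray_grip [([0.4755, -0.2409, 0.1168], 0.89)]
wrist ball_center [([0.4901, -0.1713, 0.0325], 0.86), ([0.4749, -0.2386, 0.1191], 0.27)]
```

View pics/wrist4.png

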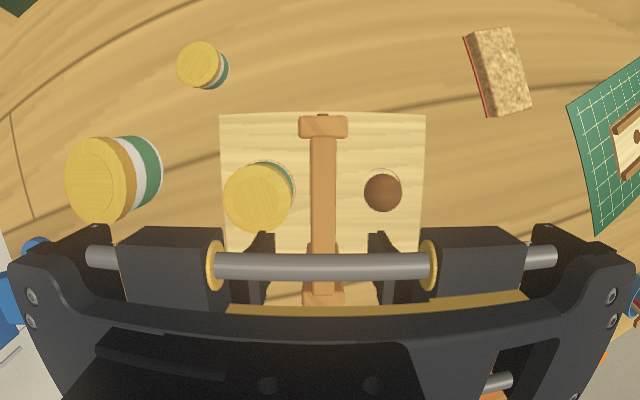

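View pics/scene4.png

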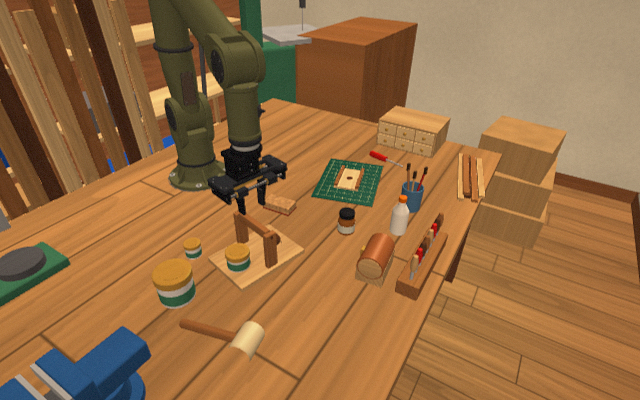

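In the wrist view the rail (u≈322) runs midway between the fingers (262 and 382). I descend and grip.

>>> send_rows(moves=[[60,0,0,0.015,0],[60,0,0,0.035,0],[60,0,0,0.055,0],[60,0,0,0.067,0],[60,0,0,0.074,0],[60,0,0,0.0745,0],[60,0,0,0.0745,0]])

```text
time_s: 10.1
tool_pos: [0.4752, -0.2394, 0.1204]
tcp_rot: [[0.235, 0.972, 0.0], [0.972, -0.235, -0.0], [-0.0, 0.0, -1.0]]
contact_force: [0.5, 0.4, 1.3]
opening: 0.598
```

>>> send_rows(moves=[[40,0,0,0,0],[35,0,0,0,0],[30,0,0,0,0],[26,0,0,0,0],[22,0,0,0,0],[18,0,0,0,0],[10,0,0,0,0],[0,0,0,0,0],[0,0,0,0,0],[0,0,0,0,0],[0,0,0,0,0],[0,0,0,0,0]], newtons=45)

```text
time_s: 11.1
tool_pos: [0.4752, -0.2388, 0.1202]
tcp_rot: [[0.234, 0.972, 0.0], [0.972, -0.234, 0.001], [0.001, 0.0, -1.0]]
contact_force: [-0.7, 2.9, 3.8]
opening: 0.201
```

It grips at about 17.5 mm, the rail's thickness. I lift gently by 3 cm first.

>>> send_rows(moves=[[0,0,0,-0.001,0],[0,0,0,-0.003,0],[0,0,0,-0.006,0],[0,0,0,-0.01,0],[0,0,0,-0.015,0],[0,0,0,-0.02,0],[0,0,0,-0.025,0],[0,0,0,-0.028,0],[0,0,0,-0.03,0],[0,0,0,-0.03,0],[0,0,0,-0.03,0]], newtons=55)

```text
time_s: 12.02
tool_pos: [0.475, -0.2393, 0.1501]
tcp_rot: [[0.235, 0.972, 0.0], [0.972, -0.235, -0.0], [-0.0, 0.0, -1.0]]
contact_force: [0.3, 0.4, -5.1]
opening: 0.206
```

```bash
python3 - <<'E'
from h import *
s=telemetry.get_obs();print(s['time_s'],s['tool_pos'],s['contact_force'],s['ft_torque'],s['opening'])
p=[]
for n in ['scene','side']:
    c=read_camera(n); save(c,n+'5.png')
    for t in ['tray','tray_grip','ball_center','tin']: print(n,t,[(np.round(w(c,d['at']),4).tolist(),round(d['score'],2)) for d in finder.place_of(n,t)])
a=cv2.imread('pics/scene5.png')[180:300,180:330];b=cv2.imread('pics/side5.png')[80:220,270:445]
cv2.imwrite('pics/c5.png',np.hstack([cv2.resize(a,(400,320),interpolation=3),cv2.resize(b,(400,320),interpolation=3)]))
E
```

```text
12.0167 [ 0.47495154 -0.23927102  0.15013327] [ 0.28166324  0.43886047 -5.11984571] [ 0.12079372 -0.07679419 -0.00110025] 0.2058799612335226
scene tray [([0.4735, -0.24, 0.0289], 0.9)]
scene tray_grip [([0.4776, -0.2444, 0.1468], 0.59), ([0.491, -0.1827, 0.0579], 0.53)]
scene ball_center [([0.4894, -0.1823, 0.0558], 0.45)]
scene tin [([0.395, -0.4553, -0.0004], 0.77), ([0.4623, -0.2986, 0.0382], 0.68), ([0.4902, -0.1784, 0.0551], 0.63), ([0.3114, -0.3272, 0.001], 0.59), ([0.502, 0.2786, -0.0022], 0.27)]
side tray [([0.4754, -0.2399, 0.0302], 0.58)]
side tray_grip [([0.4751, -0.2404, 0.1449], 0.62), ([0.5584, 0.4961, 0.0014], 0.6)]
side ball_center [([0.4852, -0.1776, 0.0593], 0.68)]
side tin [([0.4593, -0.3003, 0.0383], 0.92), ([0.396, -0.4564, 0.0025], 0.89)]
```

View pics/c5.png

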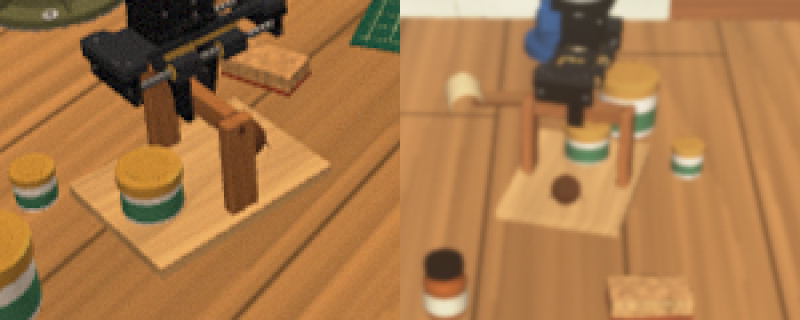

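The tray is 3 cm up, level, with the ball at right-panel (566,190) in its well and the tin seated. I lift the rest of the way and carry in gentle stages.

>>> send_rows(moves=[[0,0,0,-0.002,0],[0,0,0,-0.006,0],[0,0,0,-0.012,0],[0,0,0,-0.021,0],[0,0,0,-0.032,0],[0,0,0,-0.044,0],[0,0,0,-0.056,0],[0,0,0,-0.067,0],[0,0,0,-0.076,0],[0,0,0,-0.083,0],[0,0,0,-0.088,0],[0,0,0,-0.09,0]])

```text
time_s: 13.52
tool_pos: [0.4752, -0.2394, 0.241]
tcp_rot: [[0.235, 0.972, 0.001], [0.972, -0.235, -0.0], [-0.0, 0.001, -1.0]]
contact_force: [0.9, -0.8, -5.0]
opening: 0.2
```

>>> send_rows(moves=[[0,0.003,-0.0006,0,0],[0,0.01,-0.0019,0,0],[0,0.021,-0.004,0,0],[0,0.035,-0.0066,0,0],[0,0.051,-0.0096,0,0],[0,0.068,-0.0128,0,0],[0,0.084,-0.0158,0,0],[0,0.098,-0.0185,0,0],[0,0.11,-0.0207,0,0],[0,0.119,-0.0224,0,0],[0,0.125,-0.0236,0,0],[0,0.1277,-0.0241,0,0]])

```text
time_s: 14.52
tool_pos: [0.4815, -0.1083, 0.2399]
tcp_rot: [[0.233, 0.972, -0.0], [0.972, -0.233, 0.0], [0.0, -0.0, -1.0]]
contact_force: [0.2, -1.3, -5.4]
opening: 0.202
```

>>> send_rows(moves=[[0,0.003,-0.0006,0,0],[0,0.01,-0.0019,0,0],[0,0.021,-0.004,0,0],[0,0.035,-0.0066,0,0],[0,0.051,-0.0096,0,0],[0,0.068,-0.0128,0,0],[0,0.084,-0.0158,0,0],[0,0.098,-0.0185,0,0],[0,0.11,-0.0207,0,0],[0,0.119,-0.0224,0,0],[0,0.125,-0.0236,0,0],[0,0.1277,-0.0241,0,0]])

```text
time_s: 15.52
tool_pos: [0.488, 0.0213, 0.2401]
tcp_rot: [[0.234, 0.972, 0.0], [0.972, -0.234, 0.0], [0.0, 0.0, -1.0]]
contact_force: [-1.2, 1.1, -4.4]
opening: 0.204
```

```bash
python3 - <<'E'
from h import *
s=telemetry.get_obs();print(s['time_s'],s['tool_pos'],s['q'],s['opening'])
a=[]
for n in ['scene','side']:
    c=read_camera(n); save(c,n+'6.png'); a.append(cv2.resize(cv2.imread('pics/'+n+'6.png')[60:330,130:530],(400,270)))
cv2.imwrite('pics/c6.png',np.hstack(a))
E
```

```text
15.5167 [0.48803953 0.02128795 0.24008157] [  5.72595144  -0.67145434 -11.20959078 105.395353    -0.14239041
  75.25807426  71.04377435] 0.20432396534237476
```

View pics/c6.png

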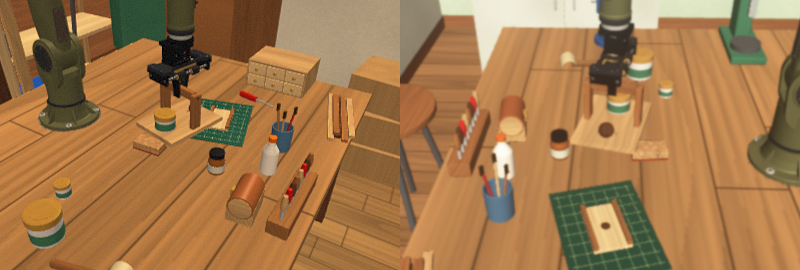

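The ball (right panel, (606,130)) and the tin are still in their wells, and the tray is level. I carry on.

>>> send_rows(moves=[[0,0.003,-0.0006,0,0],[0,0.01,-0.0019,0,0],[0,0.021,-0.004,0,0],[0,0.035,-0.0066,0,0],[0,0.051,-0.0096,0,0],[0,0.068,-0.0128,0,0],[0,0.084,-0.0158,0,0],[0,0.098,-0.0185,0,0],[0,0.11,-0.0207,0,0],[0,0.119,-0.0224,0,0],[0,0.125,-0.0236,0,0],[0,0.1277,-0.0241,0,0]])

```text
time_s: 16.62
tool_pos: [0.4944, 0.1515, 0.24]
tcp_rot: [[0.233, 0.972, -0.0], [0.972, -0.233, 0.0], [0.0, -0.0, -1.0]]
contact_force: [-0.1, 0.1, -4.9]
opening: 0.202
```

>>> send_rows(moves=[[0,0.003,-0.0006,0,0],[0,0.01,-0.0019,0,0],[0,0.021,-0.004,0,0],[0,0.035,-0.0066,0,0],[0,0.051,-0.0096,0,0],[0,0.068,-0.0128,0,0],[0,0.084,-0.0158,0,0],[0,0.098,-0.0185,0,0],[0,0.11,-0.0207,0,0],[0,0.119,-0.0224,0,0],[0,0.125,-0.0236,0,0],[0,0.1277,-0.0241,0,0]])

```text
time_s: 17.62
tool_pos: [0.5009, 0.2809, 0.2399]
tcp_rot: [[0.234, 0.972, -0.0], [0.972, -0.234, 0.0], [0.0, -0.0, -1.0]]
contact_force: [-0.0, 0.0, -4.4]
opening: 0.203
```

>>> send_rows(moves=[[0,0,0,0,-0.01],[0,0,0,0,-0.03],[0,0,0,0,-0.07],[0,0,0,0,-0.12],[0,0,0,0,-0.18],[0,0,0,0,-0.25],[0,0,0,0,-0.32],[0,0,0,0,-0.38],[0,0,0,0,-0.44],[0,0,0,0,-0.485],[0,0,0,0,-0.515],[0,0,0,0,-0.527]])

```text
time_s: 18.62
tool_pos: [0.5014, 0.2786, 0.2401]
tcp_rot: [[-0.286, 0.958, 0.0], [0.958, 0.286, -0.001], [-0.001, 0.0, -1.0]]
contact_force: [0.4, 0.2, -5.3]
opening: 0.199
```

```bash
python3 - <<'E'
from h import *
a=[]
for n in ['scene','side','wrist']:
    c=read_camera(n); save(c,n+'7.png'); a.append(cv2.resize(cv2.imread('pics/'+n+'7.png'),(400,250)))
    for t in ['tray','tray_grip','ball_center','ball_well','tin','lid_top','mat']: print(n,t,[(np.round(w(c,d['at']),4).tolist(),round(d['score'],2)) for d in finder.place_of(n,t)])
s=telemetry.get_obs();print(s['time_s'],s['tool_pos'],s['tcp_rot'],s['q'],s['opening'],s['contact_force'])
cv2.imwrite('pics/c7.png',np.vstack([np.hstack(a[:2]),np.hstack([a[2],a[2]*0])]))
E
```

```text
scene tray [([0.4978, 0.2816, 0.1205], 0.98), ([0.5005, 0.2795, 0.234], 0.18)]
scene tray_grip [([0.5002, 0.2769, 0.2376], 0.61)]
scene ball_center [([0.4829, 0.3434, 0.1452], 0.47)]
scene ball_well [([0.4882, 0.3334, 0.1481], 0.64)]
scene tin [([0.3108, -0.3262, -0.0019], 0.79), ([0.5245, 0.2176, 0.1257], 0.74)]
scene lid_top [([0.3941, -0.4598, 0.0887], 0.77), ([0.3224, -0.3282, 0.0465], 0.73), ([0.5154, 0.2175, 0.1828], 0.5)]
scene mat [([0.5014, 0.2793, -0.0018], 0.76)]
side tray [([0.5038, 0.2786, 0.1202], 0.65), ([0.4824, 0.349, 0.1485], 0.41), ([0.4992, 0.2792, 0.0016], 0.27)]
side tray_grip [([0.5037, 0.2787, 0.2384], 0.57)]
side ball_center [([0.4784, 0.3471, 0.1477], 0.57)]
side ball_well [([0.4806, 0.3382, 0.1501], 0.63), ([0.5201, 0.2195, 0.1297], 0.33)]
side tin [([0.5161, 0.2219, 0.1285], 0.79), ([0.3993, -0.4588, -0.0], 0.63), ([0.3093, -0.3325, -0.0008], 0.5)]
side lid_top [([0.3952, -0.4566, 0.0884], 0.84), ([0.5167, 0.2195, 0.1798], 0.44), ([0.312, -0.3284, 0.0459], 0.41)]
side mat [([0.5, 0.2789, 0.0006], 0.69), ([0.564, -0.4973, -0.0063], 0.28)]
wrist tray [([0.503, 0.2841, 0.1191], 0.87)]
wrist tray_grip [([0.5033, 0.2777, 0.239], 0.74)]
wrist ball_center [([0.4826, 0.3509, 0.1525], 0.9)]
wrist ball_well [([0.4812, 0.3386, 0.1467], 0.94), ([0.5024, 0.2792, 0.2383], 0.48)]
wrist tin [([0.5125, 0.2227, 0.1293], 0.89), ([0.3144, -0.3241, -0.0001], 0.74)]
wrist lid_top [([0.5152, 0.2205, 0.1841], 0.88)]
wrist mat [([0.6301, 0.0006, 0.0011], 0.26)]
19.8167 [0.50106189 0.27987156 0.24004711] [[-2.86195190e-01  9.58171337e-01  5.14551541e-05]
 [ 9.58171336e-01  2.86195192e-01 -4.43035660e-05]
 [-5.71766248e-05  3.66233863e-05 -9.99999998e-01]] [ -8.44197325  10.94930181 -26.5345167   93.88782015   5.01347131
  76.34197665  70.88561729] 0.20303933961572634 [ 0.02132524  0.61135774 -5.86046274]
```

View pics/c7.png

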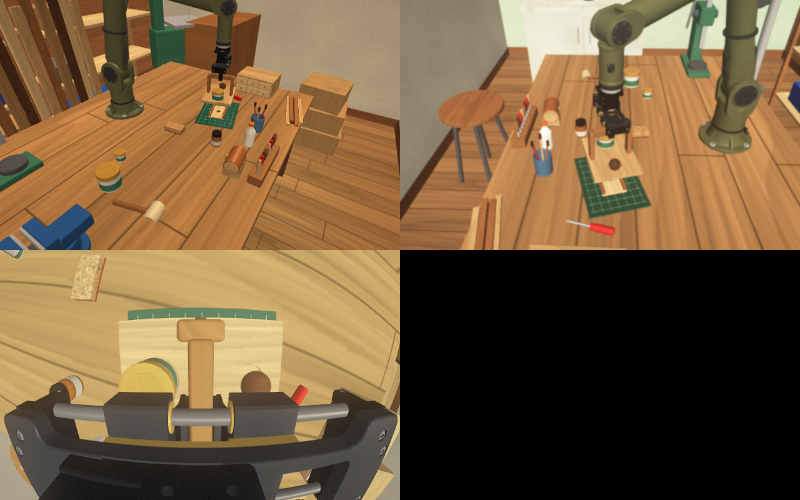

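The tray is centred over the mat at about 0.120 m. The ball reads a few mm outward within its well's play, so I hold still and enlarge.

>>> send_rows(moves=[[0,0,0,0,0],[0,0,0,0,0],[0,0,0,0,0],[0,0,0,0,0],[0,0,0,0,0],[0,0,0,0,0],[0,0,0,0,0],[0,0,0,0,0],[0,0,0,0,0],[0,0,0,0,0],[0,0,0,0,0],[0,0,0,0,0]])

```text
time_s: 20.82
tool_pos: [0.5011, 0.2798, 0.2401]
tcp_rot: [[-0.286, 0.958, 0.0], [0.958, 0.286, -0.0], [-0.0, 0.0, -1.0]]
contact_force: [0.4, -0.5, -5.1]
opening: 0.204
```

```bash
python3 - <<'E'
from h import *
for n in ['scene','side','wrist']:
    c=read_camera(n); save(c,n+'8.png')
    for t in ['tray','ball_center','ball_well','tin']: print(n,t,[(np.round(w(c,d['at']),4).tolist(),round(d['score'],2)) for d in finder.place_of(n,t)][:2])
a=cv2.imread('pics/side8.png')[180:320,260:435];b=cv2.imread('pics/wrist8.png')[80:320,170:470];d=cv2.imread('pics/scene8.png')[100:220,280:430]
cv2.imwrite('pics/c8.png',np.vstack([np.hstack([cv2.resize(a,(400,320),interpolation=3),cv2.resize(b,(400,320),interpolation=3)]),np.hstack([cv2.resize(d,(350,280),interpolation=3),np.zeros((280,450,3),np.uint8)])]))
E
```

```text
scene tray [([0.4968, 0.2807, 0.1194], 0.97)]
scene ball_center [([0.4848, 0.3472, 0.15], 0.47)]
scene ball_well [([0.4862, 0.3365, 0.1475], 0.93)]
scene tin [([0.3983, -0.4574, 0.0008], 0.98), ([0.316, -0.3307, -0.0006], 0.72)]
side tray [([0.5032, 0.2811, 0.1216], 0.6)]
side ball_center [([0.4803, 0.3488, 0.1482], 0.52)]
side ball_well [([0.4821, 0.3371, 0.1491], 0.92)]
side tin [([0.3976, -0.4565, 0.0014], 0.91), ([0.5176, 0.2193, 0.1289], 0.77)]
wrist tray [([0.4983, 0.2818, 0.12], 0.78)]
wrist ball_center [([0.4825, 0.3481, 0.1495], 0.64)]
wrist ball_well [([0.482, 0.3372, 0.1452], 0.76), ([0.5144, 0.2254, 0.1293], 0.71)]
wrist tin [([0.5139, 0.2227, 0.1301], 0.76), ([0.3147, -0.3305, 0.0002], 0.69)]
```

View pics/c8.png

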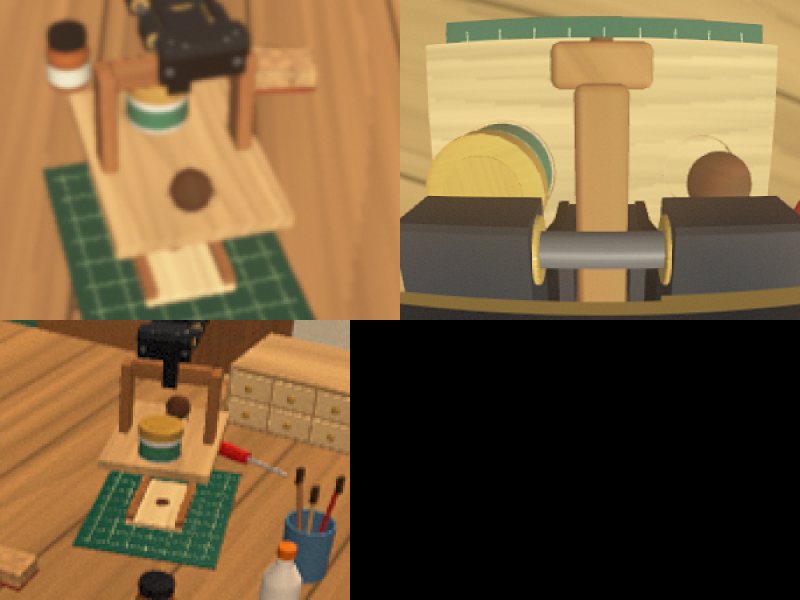

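The ball rests on the floor of its well against the outer rim (wrist crop (719,183), rim arc at (700,140)), and it did not move over the one-second hold. The tray is level and the tin is in its recess. I hand in.

```bash
python3 - <<'E'
from h import *
print(manip.job_done())
E
```

```text
the job is handed in; nothing more can be done
None
```

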